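Turn over the vials in a guarded gravity lane

TASK

The gravity lane on the bench is due for its stock change. First slide the guard plate sideways on its two studs to the wide ends of its keyholes, lift it off without forcing it and stand it in the slot of the guard rack; then take the two oldest vials out from the front of the lane one after the other, front one first, and stand them upright in the white tray. Load every new vial from the larger grey tray upright into the lane, behind any vial that is still in it, and leave the amber vial where it stands.

Things in the scene. Friction and masses are not known exactly. Their poses are not given: they have to be found in the camera images.
- lane: Fixed gravity lane, 164 x 116 x 82 mm. Origin: on the bench under it; x from its low front end (facing the robot) to its high rear end, y left, z up. Front: white panel, x -82 to -76 mm, 116 mm wide, 82 mm high. Behind it a slippery roller bed with side rails, rising to the rear at 6 degrees. Four places for vials in one row, centres at x = -52, -22, +8, +38 mm; they slide forward unaided.
- lane_front (a point): On the lane: foot of the stop at the low end of the bed, mid-width (lane frame x -68, y 0, z 16 mm), untilted axes as the lane's. The bed rises from here to x = +69 mm (open end), 36 mm wide between rails 4 mm thick that stand 18 mm above it. The stop is 24 mm wide, 40 mm high.
- stud_mid (a point): On the lane: midpoint between the two headed studs on the panel's front, at mid-neck (lane frame x -85.5, y +9, z 64 mm). Studs at y = -19 and +37 mm: necks 6 mm thick, 7 mm long, sticking out to -x; heads 12 mm across, 4 mm thick, their fronts at lane x = -93 mm.
- guard: Loose aluminium plate, 0.16 kg, hung upright on the studs: 112 mm wide (y), 5 mm thick (x), z -58 to +24 mm. Origin: mid width and thickness, on the slots' centre line; axes as the lane's while hung. At z 24 to 27 mm a flap 60 mm wide is folded back to x = +62 mm over the front vials. Slides easily (under 3 N).
- rack: Fixed guard rack, 52 x 110 x 50 mm. Origin: on the bench under its centre. An open-topped slot runs along its y, its ends open: 14 mm wide between two walls 100 mm long and 42 mm high with flared lips to 50 mm; floor 8 mm above the bench. The guard stands in it on its lower edge, tab up, its origin 66 mm above the bench.
- rack_slot (a point): Centre of the floor of the rack's slot; y along the slot.
- tray: Fixed white tray, 110 mm (x) x 130 mm (y), walls 18 mm high and 4 mm thick, floor 4 mm above the bench. Origin: on the bench under its centre.
- old1: Vial with blue cap, bottom-heavy, 30 mm across, 58 mm tall; origin at the centre of its underside, z up its axis. The oldest one in the lane, in front.
- old2: Vial with blue cap, bottom-heavy, 30 mm across, 60 mm tall; origin at the centre of its underside. The second one in the lane, behind old1.
- old3: Vial with blue cap, bottom-heavy, 30 mm across, 56 mm tall; origin at the centre of its underside. The third one in the lane, behind old2; it stays in the lane. It may be absent.
- new1: New vial with blue cap, bottom-heavy, 30 mm across, 56 mm tall; origin at the centre of its underside, standing in the grey tray. It may be absent.
- new2: New vial with blue cap, bottom-heavy, 31 mm across, 56 mm tall; origin at the centre of its underside, standing in the grey tray. It may be absent.
- new3: New vial with blue cap, bottom-heavy, 30 mm across, 58 mm tall; origin at the centre of its underside, standing in the grey tray. It may be absent.
- amber_vial: Amber glass vial with a grey crimped cap, 39 mm across, 77 mm tall; origin at the centre of its underside, standing in the grey tray; not part of the job.
- guard_tab (a point): Grip point on the guard: centre of the black grip tab standing above the flap, 10 mm thick (x), 32 mm wide (y), 35 mm high (guard z 27 to 62 mm); this point is 45 mm above the guard's origin.
- guard_wide (a point): On the guard: midpoint between the wide ends of its two level keyholes (guard y -11 mm); these are 18 mm across, at guard y -39 and +17 mm. Narrow slots 8 mm high run 20 mm from there to +y, where the studs now are. Slide the guard 20 mm (2 mm either way) to +y of the lane until this point is at stud_mid; then draw it off to -x, 12 mm or more, and lift it away.
- crate: Fixed grey tray, larger than the white one: 156 mm (x) x 148 mm (y), walls 22 mm high and 4 mm thick, smooth floor 4 mm above the bench. Origin: on the bench under its centre. The new vials stand in it (up to three), with the amber vial among them.

How it is judged (in metres and radians):
On the way, in this order (a step that is already met when the one before it is completed fails the run):
1. the guard, still on its studs, is slid to the wide ends of its keyholes (y of guard in the frame of lane between 0.016 and 0.027 m and x of guard in the frame of lane above -0.0935 m and z of guard in the frame of lane below 0.07 m), for 0.1 s.
2. the guard stands in the slot of the rack, let go (x of guard in the frame of rack_slot between -0.015 and 0.015 m and y of guard in the frame of rack_slot between -0.035 and 0.035 m and z of guard in the frame of rack_slot below 0.064 m and angle between guard's own z axis and vertical below 0.35 rad and contact force between the fingers and guard below 0.1 N and linear speed of guard below 0.05 m/s), for 0.2 s.
3. old1 stands in the tray (x of old1 in the frame of tray between -0.046 and 0.046 m and y of old1 in the frame of tray between -0.056 and 0.056 m and z of old1 in the frame of tray below 0.008 m and angle between old1's own z axis and vertical below 0.15 rad and linear speed of old1 below 0.05 m/s and contact force between the fingers and old1 below 0.1 N), for 0.2 s.
4. old2 stands in the tray (x of old2 in the frame of tray between -0.046 and 0.046 m and y of old2 in the frame of tray between -0.056 and 0.056 m and z of old2 in the frame of tray below 0.008 m and angle between old2's own z axis and vertical below 0.15 rad and linear speed of old2 below 0.05 m/s and contact force between the fingers and old2 below 0.1 N), for 0.2 s.
At the end, for the whole second after the job is handed in: Guard standing in the rack slot (within 35 mm of its middle); old1, old2 upright on the tray floor; old3 (if present) in front in the lane and every new vial on the bed behind it, all upright within 0.2 rad; amber vial standing within 50 mm of its place; all at rest and let go (all of step 2 and all of step 3 and all of step 4 and x of old3 in the frame of lane between -0.06 and -0.042 m and y of old3 in the frame of lane between -0.008 and 0.008 m and z of old3 in the frame of lane between 0.012 and 0.034 m and angle between each of old3, new1, new2, new3, amber_vial's own z axis and vertical below 0.2 rad and linear speed of each of old3, new1, new2, new3 below 0.05 m/s and x of new1 in the frame of lane between -0.06 and 0.056 m and y of new1 in the frame of lane between -0.008 and 0.008 m and z of new1 in the frame of lane between 0.012 and 0.034 m and x of new2 in the frame of lane between -0.06 and 0.056 m and y of new2 in the frame of lane between -0.008 and 0.008 m and z of new2 in the frame of lane between 0.012 and 0.034 m and x of new3 in the frame of lane between -0.06 and 0.056 m and y of new3 in the frame of lane between -0.008 and 0.008 m and z of new3 in the frame of lane between 0.012 and 0.034 m and distance of amber_vial from where it was at the start of the episode below 0.05 m); the robot touches nothing.
It fails at once if an old vial is knocked over (angle between any of old1, old2, old3's own z axis and vertical above 0.8 rad).
It fails at once if the amber vial is knocked over (angle between amber_vial's own z axis and vertical above 0.8 rad).
It fails at once if the guard is forced on its studs (contact force between guard and lane above 60 N).
Of old3, new1, new2, new3 only 3 to 4 are there at a start; the rules pass over those that are not, and their reading is None.
At some moment in a run one of new1, new2, new3 may be knocked a few centimetres aside while the robot is not near it.
It also fails if it takes over 210 s, if anything falls off the work surface, if the arm or the gripper's body presses on something with over 40 N, if the wrist force passes 120 N, or if a joint passes its speed limit or range.

ROBOT

A 7-joint arm with a two-finger parallel gripper is mounted at the origin on a cart in front of the work surface, level with it; the furniture and walls round the work are solid. World frame = base frame: x ahead of the robot, y to its left, z up, the work surface at z = 0. Lengths are in mm, angles in rad, forces in N, time in s.
With the tool pointing down it reaches from about 400 to 900 mm from the base axis. Payload 5.6 kg.
Tool frame: the origin (TCP) lies midway between the tips of the shut fingers; the grasp point (between the pads) lies 19 mm behind it; z points along the fingers, y is the line along which they close (so a half turn about z gives the same grasp; the last joint's range is limited). The gripper opens to 92 mm and grips with 3 to 60 N. Pads are 20 mm wide; open, the fingers measure 128 mm over their backs; the gripper's body (75 mm by 189 mm) begins 69 mm behind the grasp point.
Start: joints at [1.114, 0.468, -0.012, 1.603, 0.006, 1.071, -0.056], TCP at [261.32, -595.164, 214.592] pointing down, gripper open.
Joint ranges: [-2.53, 2.53], [-0.31, 2.02], [-1.57, 1.55], [0.28, 2.44], [-1.29, 4.43], [0.15, 1.84], [-2.92, 2.92]. Speed limits (rad/s): [2.57, 2.57, 3.14, 3.14, 3.14, 3.14, 3.14].

INTERFACE

Orientations are given as a rotation vector (axis times angle).
In Python, from cell import robot, grip, kin, viewer gives the robot as it stands. Calls block until the motion is done:
- robot.movep(position, orientation): joint-space move of the TCP to a pose.
- robot.servo_line(position, feed=150, rotation=None): straight line of the TCP; rotation=None keeps the orientation; feed is the mean speed in mm/s.
- robot.goto_joints(angles): joint-space move.
- grip(opening, newtons=None): opening from 0.0 (shut) to 1.0 (fully open); newtons is the grip in N (None keeps the last); returns when the fingers have stopped.
- robot.hold(seconds).
- kin.ik(position, orientation): joint angles nearest the present ones, or None.
- robot.observe(): the state.
- viewer.read_camera(name): name is "scene" or "top" or "wrist"; returns the picture (420x560x3 uint8, red, green, blue); there is no depth.
- viewer.camera_info(name): a dict with "camera_matrix" (3x3 intrinsics, pixels), "R" (3x3) and "t" (3): a world point X has camera coordinates R X + t. Camera axes: x right, y down, z forward; pixel columns grow to the right and rows downward; lengths in mm; the calibration is good to about 2 mm. A picture is of the moment at which its call begins: read the wrist's pose just before it. camera_info takes no time and is no camera call; for the wrist camera it gives the pose at the moment of the call.
A pose or a line that the arm cannot do raises robot.IKError and nothing moves.
- robot.job_done(): hands the job in; it is judged then, once.
Trained networks look in the newest picture that a camera, given by its name, has taken for a name from the list of things; names that differ only in an ending like _2 or _b are one class to them, and where a whole thing is asked for, a point or a joint stands for the part that bears it (a point fixed in the world has none). Each returns a list of dicts, best first, with "confidence" (0 to 1); they miss things now and then, are a little off and sometimes report something else, mostly with a low value. They report only what shows in the picture. A call takes as long as a camera call.
- viewer.silhouettes(name, camera): "mask" (420x560 bool, what is visible of it).
- viewer.pinpoint(name, camera): "at" ([x, y, z] in mm, in the coordinates of the camera as it stood for that picture, good to about 4 mm: a listed point, or the origin of a listed thing).
The state is a dict: "t": time; "joints": joint angles; "joint_velocities": joint speeds; "joint_torque": joint torques, N m; "tcp_pos": TCP position; "tcp_rot": TCP orientation; "contact_force": force on the tool from outside, world axes, zero at the start; "wrist_torque": the same for the moment, N m; "grip_width": opening from 0.0 (shut) to 1.0 (fully open); "grip_force": force on a finger pad.
Only numpy, scipy, OpenCV 4.12 (cv2) and the standard library are available. Lean on these libraries where they do the work, as an engineer would, in place of code of your own. Each camera call takes 0.05 s, during which the arm holds its last target. There are 200 camera calls.

## Working session

There is one attempt and no reset: what is moved stays moved. The work goes in short steps, each a Python script; the robot and the scene stay as the last script left them, time stands still between calls to the robot, and variables do not carry over. Pictures are saved under pics/ and viewed, at most 14 in all, crops included, and the job is handed in when it is done.

```bash
mkdir -p pics; ls; cat > h.py <<'E'
import numpy as np, cv2
from cell import robot, grip, kin, viewer
from scipy.spatial.transform import Rotation as Ro
def save(cam,fn):
    im=viewer.read_camera(cam); cv2.imwrite('pics/'+fn,im[:,:,::-1]); return im
def w(cam,p,info=None):
    i=info or viewer.camera_info(cam); return np.array(i['R']).T@(np.array(p)-np.array(i['t']))
def pin(name,cam,n=3,info=None):
    return [(round(d['confidence'],2),w(cam,d['at'],info).round(1).tolist()) for d in viewer.pinpoint(name,cam)[:n]]
E
python3 - <<'E'
from h import *
print(robot.observe())
for c in ('scene','top'):
    save(c,c+'0.png'); i=viewer.camera_info(c); print(c,w(c,[0,0,0]).round(), np.array(i['camera_matrix'])[0])
    for n in ['lane','lane_front','stud_mid','guard','guard_tab','guard_wide','rack','rack_slot','tray','crate','old1','old2','old3','new1','new2','new3','amber_vial']:
        print(n,pin(n,c,4))
E
```

```text
pics
{'t': 0.0, 'joints': array([ 1.1139862 ,  0.46838622, -0.01159951,  1.60363929,  0.00600794,
        1.07142416, -0.05630486]), 'joint_velocities': array([-0.00073247, -0.00045227, -0.00074142,  0.00048108,  0.00071521,
        0.00030335,  0.00206473]), 'joint_torque': array([-4.44100488e-04, -5.20574963e+01, -1.29052653e-02, -2.43746048e+01,
       -5.66587632e-02,  1.72456977e-02,  1.87903374e-04]), 'tcp_pos': array([ 261.05299355, -594.61420792,  213.62801651]), 'tcp_rot': array([-3.07289483e+00, -6.44919465e-01,  7.93618387e-04]), 'contact_force': array([-0.38567481,  0.81068064,  0.24453681]), 'wrist_torque': array([-0.01991286, -0.01202399, -0.06303133]), 'grip_force': 0.0, 'grip_width': 0.9980780236343444}
scene [   1. -609.  521.] [437.28548563   0.         274.72125288]
lane [(0.77, [523.1, 178.8, 1.1]), (0.51, [498.0, -158.1, -2.9])]
lane_front [(0.81, [458.1, 178.0, 11.8])]
stud_mid [(0.68, [436.3, 190.9, 63.7]), (0.19, [438.8, 172.7, 63.6])]
guard [(0.73, [434.5, 185.7, 63.5])]
guard_tab [(0.74, [441.5, 182.3, 106.6]), (0.45, [437.4, 184.5, 64.1])]
guard_wide [(0.86
[... 1300 characters left out ...]
8, 182.4, 58.8])]
tray [(0.72, [540.9, 18.6, 2.8])]
crate [(0.86, [500.2, -159.8, -0.4])]
old1 [(0.75, [437.1, 175.7, 61.9]), (0.33, [460.4, -129.7, 4.5]), (0.25, [511.1, 340.8, 5.1])]
old2 [(0.75, [437.1, 175.7, 61.9]), (0.33, [460.4, -129.7, 4.5]), (0.25, [511.1, 340.8, 5.1])]
old3 [(0.75, [437.1, 175.7, 61.9]), (0.33, [460.4, -129.7, 4.5]), (0.25, [511.1, 340.8, 5.1])]
new1 [(0.78, [539.8, -197.6, 2.6]), (0.7, [535.4, -118.5, 3.8]), (0.69, [463.4, -125.1, 5.6])]
new2 [(0.78, [539.8, -197.6, 2.6]), (0.7, [535.4, -118.5, 3.8]), (0.69, [463.4, -125.1, 5.6])]
new3 [(0.78, [539.8, -197.6, 2.6]), (0.7, [535.4, -118.5, 3.8]), (0.69, [463.4, -125.1, 5.6])]
amber_vial [(0.7, [462.8, -203.5, 4.7])]
```

View pics/scene0.png

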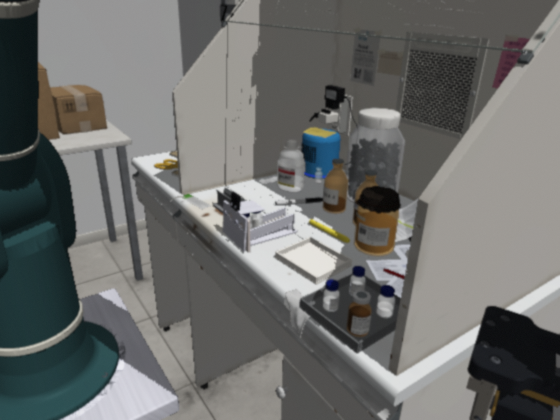

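View pics/top0.png

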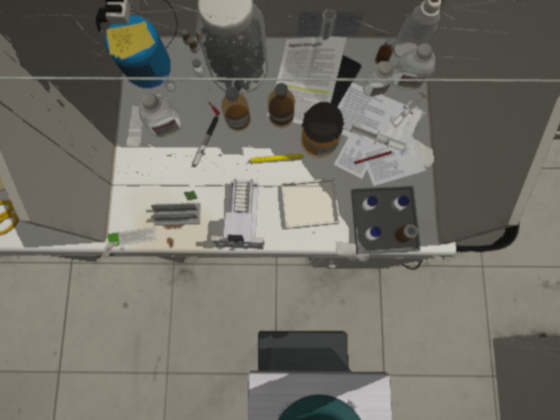

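The scene view shows the lane at (250,220) with its guard in front, the white tray at (312,258), and the grey tray with 3 blue-capped vials and the amber one around (355,310). The top view shows the rack at (175,213), lane (240,210), tray (308,205) and crate (387,218). A faint line crosses at row ~185, so I'm checking whether it's a sash.

```bash
python3 - <<'E'
import cv2,numpy as np
a=cv2.imread('pics/scene0.png'); b=cv2.imread('pics/top0.png')
A=cv2.resize(a[100:360,130:480],(800,594),interpolation=cv2.INTER_CUBIC)
B=cv2.resize(b[140:265,100:450],(800,286),interpolation=cv2.INTER_CUBIC)
cv2.imwrite('pics/cropA.png',A); cv2.imwrite('pics/cropB.png',B)
E
```

```text
(no output)
```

View pics/cropA.png

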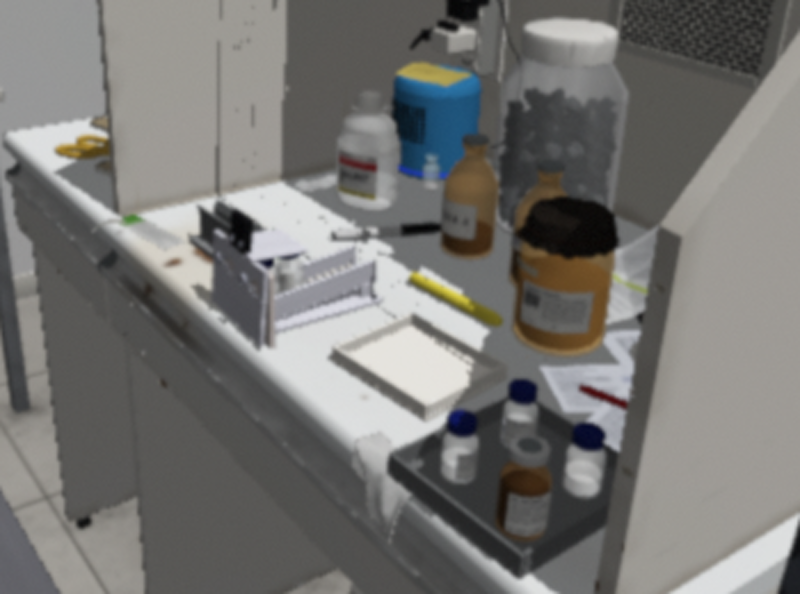

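View pics/cropB.png

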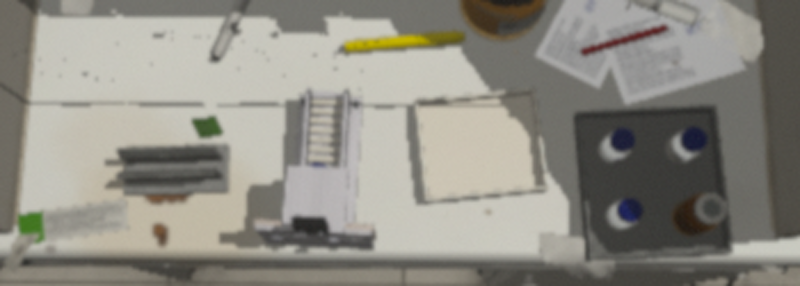

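The vial/rack/tray layout agrees with the networks, and the row-185 line is a bench seam. Next I find the side panel corner so the swing-in clears it.

```bash
python3 - <<'E'
from h import *
def ray(cam,u,v,ax,val):
    i=viewer.camera_info(cam);K=np.array(i['camera_matrix']);R=np.array(i['R']);c=w(cam,[0,0,0])
    d=R.T@np.linalg.inv(K)@[u,v,1]; return c+d*(val-c[ax])/d[ax]
print(ray('scene',397,392,2,0),ray('top',440,245,2,0),ray('top',110,238,2,0))
for y in (-240,-260,-280,-300): print(y,ray('scene',420,200,1,y).round(),ray('scene',540,25,1,y).round(),ray('scene',177,92,1,-y+160).round())
q=robot.observe()['joints']
for r in (380,420,450):
  for z in (300,400,450):
    p=[r*np.cos(-1.157),r*np.sin(-1.157),z]
    print(r,z,kin.ik(p,robot.observe()['tcp_rot']))
E
```

```text
[ 420.24451511 -331.65129502    0.        ] [ 440.99551416 -294.34927125    0.        ] [452.09423235 499.36450163   0.        ]
-240 [ 523. -240.  251.] [ 743. -240.  492.] [409. 400. 315.]
-260 [ 495. -260.  266.] [ 702. -260.  493.] [417. 420. 311.]
-280 [ 466. -280.  281.] [ 662. -280.  495.] [426. 440. 307.]
-300 [ 438. -300.  295.] [ 622. -300.  496.] [434. 460. 303.]
380 300 [ 1.11547384 -0.09782614 -0.04314514  2.09225531 -0.00462276  1.14704593
 -0.08262557]
380 400 [ 1.11204839 -0.16224356 -0.03694283  1.92441095 -0.00607857  1.37928886
 -0.08031387]
380 450 [ 1.10954825 -0.17610405 -0.03376541  1.82880286 -0.00593572  1.48876587
 -0.0802701 ]
420 300 [ 1.11580150e+00 -1.88862617e-02 -3.79310670e-02  2.01892526e+00
 -7.89122534e-04  1.14150911e+00 -7.88553474e-02]
420 400 [ 1.11175941 -0.08303775 -0.03188401  1.85612372 -0.00270062  1.36843431
 -0.07653308]
420 450 [ 1.10897158 -0.09777095 -0.02864275  1.76232514 -0.00280939  1.47696789
 -0.0763323 ]
450 300 [ 1.11583239e+00  3.83853922e-02 -3.41673207e-02  1.96099356e+00
  1.43968959e-03  1.14220539e+00 -7.59690267e-02]
450 400 [ 1.11151781e+00 -2.47952404e-02 -2.82406264e-02  1.80142644e+00
 -7.16730043e-04  1.36492055e+00 -7.36286124e-02]
450 450 [ 1.10858899e+00 -3.97522493e-02 -2.49430947e-02  1.70872981e+00
 -9.97526417e-04  1.47257170e+00 -7.32975775e-02]
```

```bash
cat >> h.py <<'E'
def rv(psi,deg=True):
    p=np.radians(psi) if deg else psi
    return (Ro.from_euler('z',p)*Ro.from_euler('x',np.pi)).as_rotvec()
def st():
    o=robot.observe(); print('t %.1f'%o['t'],'tcp',o['tcp_pos'].round(1),'F',o['contact_force'].round(1),'w %.3f gf %.1f'%(o['grip_width'],o['grip_force'])); return o
E
python3 - <<'E'
from h import *
o=robot.observe()
robot.movep([380*np.cos(-1.157),380*np.sin(-1.157),450],o['tcp_rot'])
q=robot.observe()['joints'].copy(); q[0]=-0.42; robot.goto_joints(q)
robot.movep([400,182,330],rv(90))
st(); i=viewer.camera_info('wrist'); save('wrist','w1.png'); print(w('wrist',[0,0,0],i).round(), np.array(i['R'])[2].round(2))
for n in ['lane','lane_front','stud_mid','guard','guard_tab','guard_wide','old1']: print(n,pin(n,'wrist',3,i))
E
```

```text
t 5.7 tcp [400.6 181.3 330.6] F [0.8 0.5 0.9] w 1.000 gf 0.0
[401. 266. 501.] [-0.   -0.29 -0.96]
lane [(0.92, [523.1, 186.6, -2.7])]
lane_front []
stud_mid [(0.68, [501.9, -160.9, -0.3])]
guard [(0.69, [435.7, 182.3, 61.8]), (0.58, [513.7, 346.9, 2.0]), (0.3, [438.2, 177.6, 62.2])]
guard_tab [(0.68, [512.7, 348.1, -2.0]), (0.67, [441.5, 187.6, 101.0]), (0.55, [541.0, 18.7, -1.7])]
guard_wide [(0.98, [440.4, 178.7, 58.6])]
old1 [(0.5, [502.3, 186.1, 21.2])]
```

View pics/w1.png

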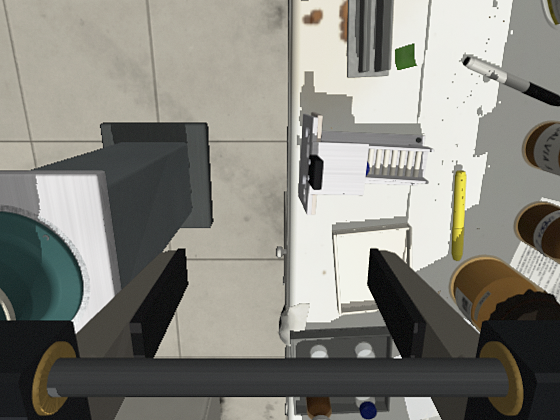

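The wrist view shows the guard's black tab at (317,172), the flap at (340,165), the roller bed at (395,162) and the rack at (370,35). Now I fit yaw and position by matching box models to the masks.

```bash
cat > fit.py <<'E'
from h import *
from itertools import product
from scipy.optimize import minimize
def B(x0,x1,y0,y1,z0,z1): return np.array(list(product((x0,x1),(y0,y1),(z0,z1))),float)
guardB=[B(-2.5,2.5,-56,56,-58,24),B(0,62,-30,30,24,27),B(-5,5,-16,16,27,62)]
M={'guard':guardB,
 'lane':[B(-82,-76,-58,58,0,82),B(-76,69,-22,22,0,34)]+[b+[-85.5,0,63] for b in guardB],
 'rack':[B(-26,26,-55,55,0,8),B(-15,-7,-50,50,0,50),B(7,15,-50,50,0,50)],
 'tray':[B(-55,55,-65,65,0,18)],'crate':[B(-78,78,-74,74,0,22)]}
def render(boxes,pose,info):
    K,R,t=(np.array(info[k]) for k in('camera_matrix','R','t'))
    x,y,a=pose;c,s=np.cos(a),np.sin(a);im=np.zeros((1680,2240),np.uint8)
    for b in boxes:
        X=b@np.array([[c,s,0],[-s,c,0],[0,0,1]])+[x,y,0]
        p=(R@X.T).T+t;p=(K@p.T).T;p=p[:,:2]/p[:,2:]
        cv2.fillConvexPoly(im,cv2.convexHull(((p+.5)*4).astype(np.int32)),255)
    return cv2.resize(im,(560,420),interpolation=cv2.INTER_AREA)/255.
def fit(name,obs,p0):
    def cost(v):
        p=[p0[0]+v[0]*10,p0[1]+v[1]*10,p0[2]+v[2]*.1];e=0
        for m,i in obs:
            r=render(M[name],p,i);e+=1-np.minimum(r,m).sum()/np.maximum(r,m).sum()
        return e/len(obs)
    r=min((minimize(cost,[0,0,s],method='Nelder-Mead',options=dict(initial_simplex=np.array([[0,0,s],[.6,0,s],[0,.6,s],[0,0,s+.4]]))) for s in(-.4,.4)),key=lambda r:r.fun)
    v=r.x;return (p0[0]+v[0]*10,p0[1]+v[1]*10,np.degrees(p0[2]+v[2]*.1)),r.fun
def mask(name,cam):
    d=viewer.silhouettes(name,cam);return d[0]['mask'].astype(float) if d else None
E
python3 - <<'E'
from fit import *
G={'lane':(523.5,180,0),'rack':(513,339,0),'tray':(541,16,0),'crate':(500,-160,0)}
for c in('top','scene'): viewer.read_camera(c)
inf={c:viewer.camera_info(c) for c in('top','scene','wrist')}
for n in G:
    o={}
    for c in inf:
        if c=='wrist' and n!='lane': continue
        m=mask(n,c)
        if m is None: continue
        if n=='lane':
            g=mask('guard',c)
            if g is None: print('noguard',c);continue
            m=np.maximum(m,g)
        o[c]=(m,inf[c])
    for c in o: print(n,c,np.round(fit(n,[o[c]],G[n])[0],1),round(fit(n,[o[c]],G[n])[1],3))
    f=fit(n,list(o.values()),G[n]);print(n,'all',np.round(f[0],1),round(f[1],3))
E
```

```text
noguard wrist
lane top [519.6 168.8  -0.6] 0.289
lane scene [516.3 167.6  -2.8] 0.169
lane all [517.7 169.2  -1.3] 0.235
rack scene [554.2 293.2 -31.9] 0.936
rack all [554.2 293.2 -31.9] 0.936
tray top [538.4  17.2   6.3] 0.037
tray scene [541.   16.   -2.3] 1.0
tray all [538.4  17.2   6.3] 0.518
crate top [ 500.1 -160.7    3.3] 0.208
crate scene [ 496.8 -164.     4.1] 0.475
crate all [ 499.  -161.4    3.7] 0.352
```

```bash
python3 - <<'E'
from fit import *
for n,p,g in [('lane',(490,150,270),(523.5,180,0)),('rack',(500,310,270),(513,339,0))]:
    robot.movep([p[0],p[1],p[2]],rv(90)); robot.hold(.2)
    i=viewer.camera_info('wrist'); save('wrist','w_%s.png'%n)
    for m in (['lane','guard'] if n=='lane' else ['rack']):
        k=mask(m,'wrist'); 
        if k is None: print('no',m);continue
        cv2.imwrite('pics/mask_%s.png'%m,(k*255).astype(np.uint8))
    k0=[mask(m,'wrist') for m in (['lane','guard'] if n=='lane' else ['rack'])]
    k0=[k for k in k0 if k is not None]
    f=fit(n,[(np.maximum.reduce(k0),i)],g); print(n,f)
    for m in (['lane','lane_front','stud_mid','guard','guard_tab','guard_wide'] if n=='lane' else ['rack','rack_slot']): print(m,pin(m,'wrist',2,i))
    r=render(M[n],[f[0][0],f[0][1],np.radians(f[0][2])],i)
    im=cv2.imread('pics/w_%s.png'%n); e=cv2.Canny((r*255).astype(np.uint8),50,150); im[e>0]=(0,0,255)
    cv2.imwrite('pics/o_%s.png'%n,im)
a=cv2.imread('pics/o_lane.png');b=cv2.imread('pics/o_rack.png')
cv2.imwrite('pics/o.png',cv2.resize(np.hstack([a[:300],b[:300]]),(800,214)) )
E
```

```text
lane ((np.float64(525.9029113578418), np.float64(184.23115207729546), np.float64(-2.3782344657245957)), np.float64(0.21036781714768416))
lane [(0.81, [524.6, 184.5, 1.8])]
lane_front []
stud_mid []
guard [(0.64, [435.2, 186.9, 63.4]), (0.23, [463.4, -124.9, -0.3])]
guard_tab [(0.95, [438.8, 186.0, 105.6])]
guard_wide [(0.98, [442.1, 175.6, 56.9]), (0.52, [466.2, -195.9, 3.1])]
rack ((np.float64(513.2303774652102), np.float64(343.08463473783706), np.float64(2.4602145421131474)), np.float64(0.03070878052103021))
rack [(0.66, [513.5, 346.9, -1.8])]
rack_slot [(0.6, [511.5, 343.3, 9.5])]
```

View pics/o_lane.png

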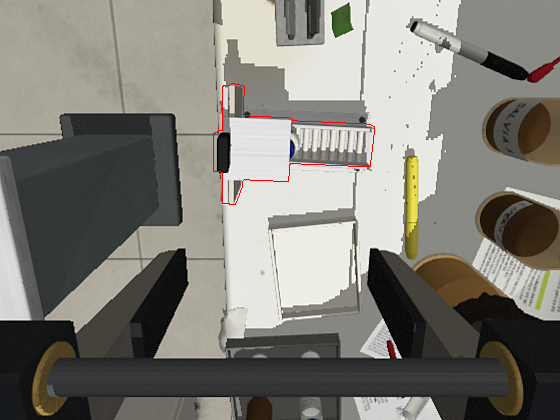

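View pics/o_rack.png

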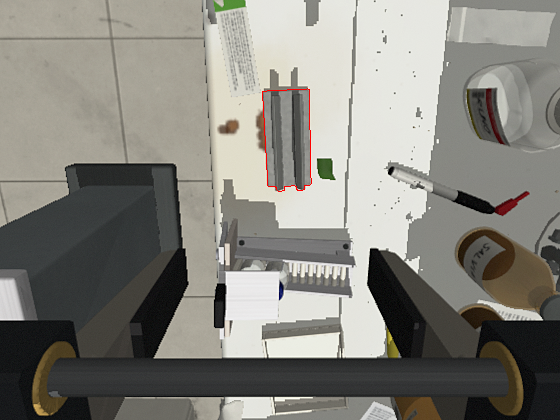

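The overlays show the lane outline at about -2.3° yaw and the rack at about +2.5°, both fitting well, with the tab at (223,152) in the lane picture. Next I grasp the tab.

```bash
python3 - <<'E'
from h import *
r=rv(87.7)
robot.movep([439.5,187,180],r); grip(0.5,4)
i=viewer.camera_info('wrist'); save('wrist','w_tab.png')
print(pin('guard_tab','wrist',2,i))
robot.servo_line([439.5,187,98],60); o=st()
grip(0.0,4); o2=st(); robot.hold(.3); st()
E
```

```text
[(0.64, [439.8, 187.4, 103.2])]
t 12.3 tcp [439.8 187.1  98.4] F [ 0.3  0.2 -0. ] w 0.502 gf 0.0
t 12.9 tcp [439.4 187.   98. ] F [-0.5  0.3  1.3] w 0.108 gf 4.0
t 13.2 tcp [439.4 187.   98. ] F [-0.3 -0.2  0.3] w 0.106 gf 4.0
```

View pics/w_tab.png

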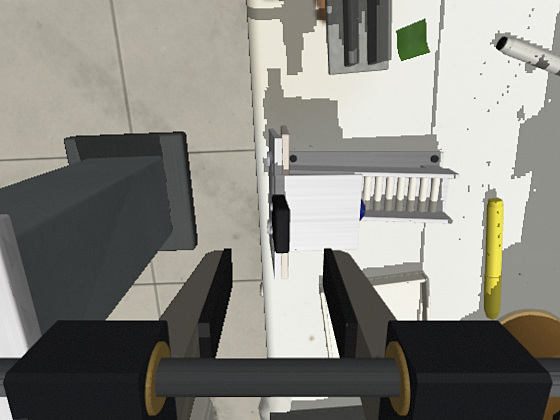

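The picture showed the tab at (281,222), central between the fingers, and the grip has closed to about 10 mm on it. Now I grip firmly and slide.

```bash
python3 - <<'E'
from h import *
grip(0.0,20); o=st(); p=o['tcp_pos']
robot.servo_line(p+[0,0,1],10); st()
a=np.radians(-2.3); ey=np.array([-np.sin(a),np.cos(a),0])
q=p+[0,0,1]
for s in (5,10,15,20):
    robot.servo_line(q+ey*s,15); o=st()
    if np.abs(o['contact_force']).max()>12: print('STOP');break
robot.hold(.3); st(); i=viewer.camera_info('wrist'); save('wrist','w_sl.png'); print(pin('guard_wide','wrist',2,i),pin('guard','wrist',2,i),pin('stud_mid','wrist',2,i))
E
```

```text
t 13.4 tcp [439.5 187.   98. ] F [-0.8  0.3  0.7] w 0.106 gf 20.0
t 13.7 tcp [439.4 186.9  99. ] F [-0.   0.8 -0.8] w 0.111 gf 20.0
t 14.2 tcp [439.6 192.1  99. ] F [-0.1 -0.7 -0.7] w 0.106 gf 20.0
t 14.7 tcp [439.8 197.1  99. ] F [-0.2  0.6 -2. ] w 0.105 gf 20.0
t 15.1 tcp [440.1 202.1  99. ] F [-0.4 -0.3 -1.1] w 0.111 gf 20.0
t 15.6 tcp [440.2 207.1  99. ] F [-1.  -0.3 -1.4] w 0.110 gf 20.0
t 15.9 tcp [440.2 206.9  99. ] F [-1.2 -0.1 -1.2] w 0.102 gf 20.0
[] [] []
```

```bash
python3 - <<'E'
from h import *
a=np.radians(-2.3); ex=np.array([np.cos(a),np.sin(a),0])
o=st();p=o['tcp_pos']
for s in (3,6,10,14,20,28):
    robot.servo_line(p-ex*s,12); o=st()
    if np.linalg.norm(o['contact_force'])>8: print('STOP');break
else:
    p=robot.observe()['tcp_pos']; robot.servo_line(p+[0,0,100],60); robot.hold(.3); st()
E
```

```text
t 16.1 tcp [440.3 206.9  99. ] F [ 0.5  0.1 -1.8] w 0.111 gf 20.0
t 16.5 tcp [437.2 207.1  99. ] F [ 1.1  0.1 -2.1] w 0.110 gf 20.0
t 16.9 tcp [434.2 207.2  99. ] F [-0.   0.9 -1. ] w 0.104 gf 20.0
t 17.4 tcp [430.3 207.3  99. ] F [-0.6  0.4 -1.4] w 0.104 gf 20.0
t 17.9 tcp [426.3 207.5  99. ] F [-0.4 -0.6 -1.9] w 0.107 gf 20.0
t 18.5 tcp [420.3 207.8  99. ] F [-0.6  0.4 -0.8] w 0.112 gf 20.0
t 19.4 tcp [412.3 208.1  99. ] F [-0.4 -0.9 -1.6] w 0.107 gf 20.0
t 21.5 tcp [412.3 208.1 198.9] F [ 0.1 -0.3 -1.7] w 0.107 gf 20.0
```

```bash
python3 - <<'E'
from h import *
r=rv(92.46)
robot.servo_line([440,300,200],120,r); robot.servo_line([513.2,343,200],100,r); robot.hold(.2)
robot.servo_line([513.2,343,155],60); 
i=viewer.camera_info('wrist'); save('wrist','w_rk.png'); print(pin('rack_slot','wrist',2,i),pin('rack','wrist',2,i),pin('guard','wrist',2,i))
for z in (140,125,112,106,103,101.5):
    robot.servo_line([513.2,343,z],30); o=st()
    if np.linalg.norm(o['contact_force'])>8: print('STOP');break
E
```

```text
[(0.85, [513.0, 341.7, 8.6])] [(0.68, [512.9, 350.3, -2.3])] [(0.68, [510.1, 340.6, 120.6])]
t 25.4 tcp [513.2 343.  139.9] F [-0.4  0.5 -0.7] w 0.110 gf 20.0
t 26.0 tcp [513.2 343.  124.9] F [-0.4 -1.4 -1.5] w 0.109 gf 20.0
t 26.6 tcp [513.2 343.  111.8] F [ 0.7 -0.2 -2.1] w 0.108 gf 20.0
t 27.0 tcp [513.  342.9 105.7] F [-0.4 -0.4 -1.5] w 0.108 gf 20.0
t 27.2 tcp [513.1 342.9 102.8] F [ 0.3 -0.7 -1.4] w 0.107 gf 20.0
t 27.5 tcp [513.2 343.  101.4] F [-0.4  0.2 -1.6] w 0.107 gf 20.0
```

View pics/w_rk.png

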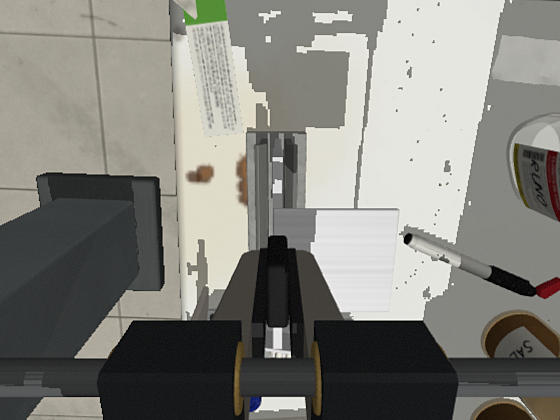

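The guard hangs directly over the slot (tab at (277,285), slot centred at column ~277). I lower it to contact, release, and then look at the vials.

```bash
python3 - <<'E'
from h import *
for z in (100.5,99.5,98.5,97.5):
    robot.servo_line([513.2,343,z],15); o=st()
    if o['contact_force'][2]>1: break
grip(0.35,4); robot.hold(.4); st()
p=robot.observe()['tcp_pos']; robot.servo_line(p+[0,0,130],100)
robot.movep([490,300,270],rv(90)); robot.hold(.1)
i=viewer.camera_info('wrist');save('wrist','w_gr.png')
for n in('guard','guard_tab','rack_slot'): print(n,pin(n,'wrist',2,i))
robot.movep([490,150,270],rv(90)); robot.hold(.1)
i=viewer.camera_info('wrist');save('wrist','w_v.png')
for n in('old1','lane','lane_front','stud_mid','tray'): print(n,pin(n,'wrist',5,i))
viewer.read_camera('top')
for n in('guard','old1'): print('top',n,pin(n,'top',7))
E
python3 -c "
import cv2,numpy as np
a=cv2.imread('pics/w_gr.png')[:330,150:450];b=cv2.imread('pics/w_v.png')[:330,150:450]
cv2.imwrite('pics/c2.png',cv2.resize(np.hstack([a,b]),(800,440)))"
```

```text
t 27.7 tcp [513.5 343.3 101.1] F [-0.7 -1.1  3.8] w 0.109 gf 20.0
t 28.6 tcp [513.2 343.  100.5] F [-1.2 -0.1 -1.1] w 0.349 gf 0.0
guard [(0.88, [516.0, 342.5, 68.6])]
guard_tab [(0.6, [522.1, 345.4, 104.7])]
rack_slot [(0.91, [516.2, 341.3, 12.2])]
old1 [(0.93, [471.9, 185.7, 17.8]), (0.74, [501.4, 186.9, 18.6]), (0.32, [539.6, -189.9, 0.5])]
lane [(0.86, [524.0, 184.4, 1.6])]
lane_front [(0.81, [457.1, 186.0, 16.1]), (0.59, [463.3, -123.1, -0.5])]
stud_mid [(0.62, [440.2, 194.7, 61.4])]
tray [(0.79, [542.2, 22.1, -4.2])]
top guard [(0.91, [523.8, 338.6, 60.9])]
top old1 [(0.49, [523.4, 338.1, 109.6])]
```

View pics/c2.png

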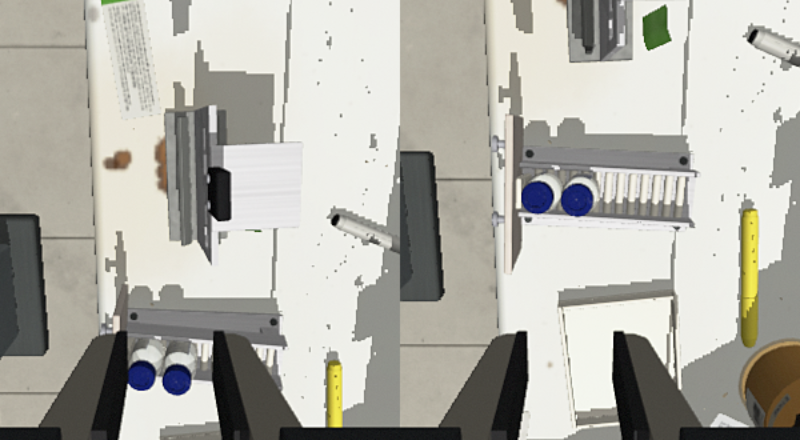

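The guard stands in the slot with a slight lean (tab at (219,194)). Only two old vials are in the lane (caps at (538,197) and (577,199)), so old3 is absent and there are three new vials. Now I pick old1.

```bash
cat >> h.py <<'E'
LX,LY,LA=525.,184.4,-2.3
def laneT(x,dy=0):  # underside of a vial on the bed at lane x
    a=np.radians(LA); return np.array([LX+x*np.cos(a)-dy*np.sin(a),LY+x*np.sin(a)+dy*np.cos(a),16+(x+68)*np.tan(np.radians(6))])
def rot(yaw,tilt=0): return (Ro.from_euler('z',yaw,degrees=True)*Ro.from_euler('y',-tilt,degrees=True)*Ro.from_euler('x',np.pi)).as_rotvec()
def up(yaw,tilt): return Ro.from_euler('z',yaw,degrees=True).apply(Ro.from_euler('y',-tilt,degrees=True).apply([0,0,1]))
H=25
def pick(base,yaw,tilt,N=12,lift=90,op=.5):
    u=up(yaw,tilt); r=rot(yaw,tilt)
    robot.movep(base+u*(H+110),r); grip(op,5)
    robot.servo_line(base+u*H,90); st()
    grip(0.0,N); st()
    robot.servo_line(base+u*(H+10),30); robot.servo_line(base+u*(H+lift),120); return st()
def place(base,yaw,tilt,op=.5,h0=1.5,fz=1.5,n=7,start=100):
    u=up(yaw,tilt); r=rot(yaw,tilt)
    robot.movep(base+u*(H+start),r); robot.servo_line(base+u*(H+8),120); robot.hold(.15)
    f0=robot.observe()['contact_force'][2]
    for k in range(n):
        robot.servo_line(base+u*(H+h0-k),12)
        f=robot.observe()['contact_force'][2]-f0
        if f>fz: break
    print('touch at',h0-k,'f %.1f'%f); grip(op,5); robot.hold(.2); st()
    robot.servo_line(base+u*(H+start),150)
E
python3 - <<'E'
from h import *
for y in (LA,LA+180): print(y,kin.ik(laneT(-52)+[0,0,130],rot(y,6 if y<0 else -6)))
pick(laneT(-52),LA,6)
E
```

```text
-2.3 [-0.57906939  0.26873371  0.12023637  2.08454916  0.0290988   0.69865389
 -2.09693506]
177.7 [-0.25677458  0.28829279 -0.25165967  2.06413048  0.1898487   0.71619364
  0.89707654]
t 35.2 tcp [470.8 186.8  43.1] F [-0.6 -0.7 -0.3] w 0.498 gf 0.0
t 35.6 tcp [470.6 186.7  42.8] F [-0.2  0.1  1.7] w 0.323 gf 12.0
t 36.9 tcp [460.5 186.7 131.5] F [-0.5  0.3 -0. ] w 0.329 gf 12.0
```

```bash
python3 - <<'E'
from h import *
place(np.array([559.6,42.2,4]),LA,0)
robot.movep([400,150,300],rot(LA)); robot.hold(.2)
i=viewer.camera_info('wrist');save('wrist','w_o1.png')
for n in('old1','lane','tray','lane_front'): print(n,pin(n,'wrist',5,i))
E
```

```text
touch at -0.5 f 2.4
t 40.6 tcp [559.6  42.2  28.5] F [ 0.4 -0.8  0.2] w 0.500 gf 0.0
old1 [(0.93, [469.7, 189.1, 15.4]), (0.59, [559.3, 41.7, 4.8])]
lane [(0.6, [525.4, 187.1, -0.3]), (0.24, [520.6, 331.3, 64.4])]
tray [(0.68, [540.0, 19.4, -5.6]), (0.67, [514.4, 340.1, 10.1]), (0.37, [510.3, 346.9, 0.4])]
lane_front [(0.76, [454.8, 184.3, 15.3])]
```

View pics/w_o1.png

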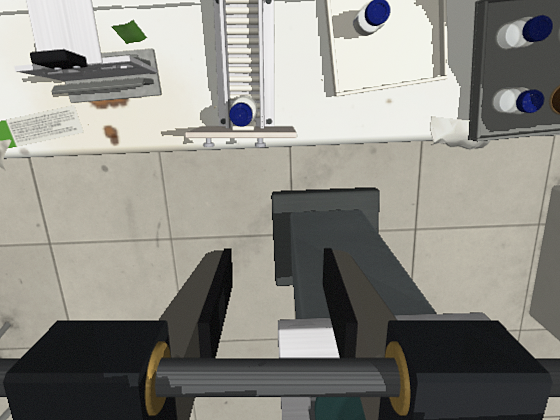

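old1 stands in the tray (cap at (376,12)) and old2 has slid to the front of the lane (cap at (240,113)). Next I move old2 and then measure the new vials.

```bash
python3 - <<'E'
from h import *
pick(laneT(-52),LA,6)
place(np.array([520.4,-6.2,4]),LA,0)
robot.movep([440,-140,300],rot(0)); robot.hold(.2)
i=viewer.camera_info('wrist');save('wrist','w_new.png');print(w('wrist',[0,0,0],i).round())
for n in('old1','new1','amber_vial','crate'): print(n,pin(n,'wrist',6,i))
viewer.read_camera('top')
for n in('new1','amber_vial'): print('top',n,pin(n,'top',7))
E
```

```text
t 45.1 tcp [470.8 186.8  43.1] F [-0.7  0.2 -0.2] w 0.500 gf 0.0
t 45.5 tcp [470.6 186.7  42.8] F [-0.7  0.3  1.8] w 0.321 gf 12.0
t 46.8 tcp [460.5 186.7 131.5] F [-0.3  0.5 -0.5] w 0.321 gf 12.0
touch at -0.5 f 2.3
t 50.5 tcp [520.4  -6.2  28.5] F [ 0.6  0.3 -0.1] w 0.506 gf 0.0
[ 524. -138.  469.]
old1 [(0.62, [521.4, -1.5, 2.5]), (0.36, [533.9, -118.4, 3.8])]
new1 [(0.92, [460.9, -126.2, 1.4]), (0.71, [539.1, -189.3, 1.9]), (0.67, [532.8, -117.2, 5.2])]
amber_vial [(0.68, [471.0, -198.5, 5.8])]
crate [(0.82, [504.1, -160.9, -1.0])]
top new1 [(0.74, [456.7, 185.0, 14.7]), (0.73, [462.8, -129.9, 3.2]), (0.69, [532.9, -120.4, 6.3]), (0.48, [461.0, -204.4, 6.1])]
top amber_vial [(0.57, [463.2, -201.4, 5.8])]
```

View pics/w_new.png

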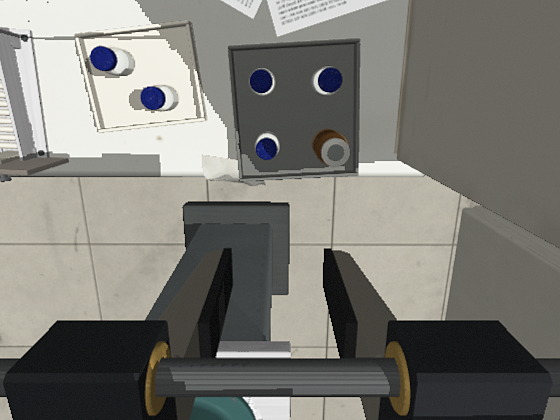

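The picture shows old1 and old2 in the white tray, and new vials at (265,148), (261,82) and (328,80) with amber at (333,148). Clearance between vial and rail is only ±2.5 mm, so I measure the empty lane's centre line in a rectified close-up.

```bash
python3 - <<'E'
from h import *
robot.movep([420,186,170],rot(LA)); robot.hold(.3)
i=viewer.camera_info('wrist');im=save('wrist','w_l.png')
K,R,t=(np.array(i[k]) for k in('camera_matrix','R','t'))
print(w('wrist',[0,0,0],i).round(), K[0,0])
for n in('lane','lane_front','stud_mid'): print(n,pin(n,'wrist',2,i))
# rectify rail-top plane: lane x -40..70 , y -40..40 with 8px/mm(y), 4px/mm(x)
a=np.radians(LA);c,s=np.cos(a),np.sin(a)
def P(x,y):
    X=np.array([LX+x*c-y*s,LY+x*s+y*c,34+(x+68)*np.tan(np.radians(6))]);p=K@(R@X+t);return p[:2]/p[2]
src=np.float32([P(70,40),P(70,-40),P(-75,-40),P(-75,40)])
dst=np.float32([[0,0],[640,0],[640,580],[0,580]])
o=cv2.warpPerspective(im[:,:,::-1].copy(),cv2.getPerspectiveTransform(src,dst),(640,580),flags=cv2.INTER_CUBIC)
for y,col in((18,(0,0,255)),(22,(0,255,0))):
    for sg in(-1,1): 
        X=int(320-8*sg*y); cv2.line(o,(X,0),(X,580),col,1)
cv2.imwrite('pics/rect.png',o)
E
```

```text
[504. 183. 341.] 369.0491129653178
lane [(0.81, [524.8, 185.9, -0.0])]
lane_front [(0.87, [454.8, 184.6, 18.1]), (0.34, [512.3, 347.1, -1.9])]
stud_mid [(0.83, [440.8, 194.7, 62.0]), (0.28, [513.8, 344.6, -2.9])]
```

View pics/rect.png

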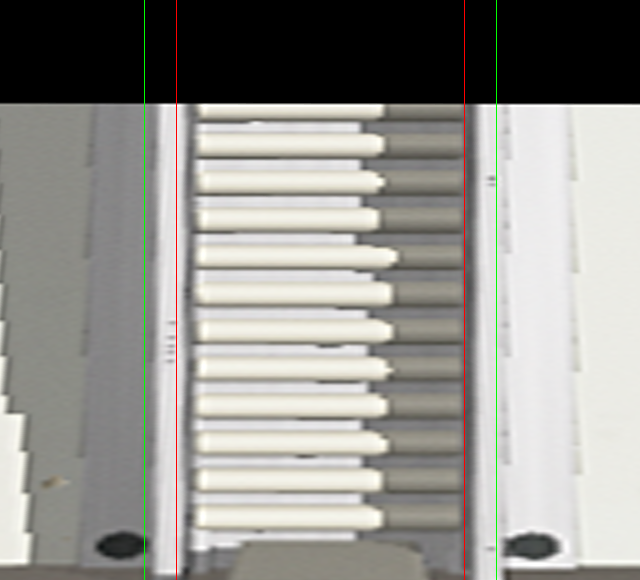

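Rail inner edges are at columns 186 and 475, so the centre is 330 and the lane sits 1.3 mm to -y of my estimate; yaw is right. I correct that and load the first new vial with a fresh look.

```bash
sed -i 's/^LX,LY,LA=.*/LX,LY,LA=525.,183.0,-2.3/' h.py; cat >> h.py <<'E'
def look(tag):
    robot.movep([440,-140,300],rot(0)); robot.hold(.2)
    i=viewer.camera_info('wrist'); save('wrist',tag+'.png'); viewer.read_camera('top'); C=[]
    am=pin('amber_vial','wrist',1,i)+pin('amber_vial','top',1); print('amber',am)
    L=[]
    for cam,inf in(('wrist',i),('top',None)):
        for c,p in pin('new1',cam,6,inf):
            p=np.array(p)
            if c>.3 and abs(p[0]-500)<80 and abs(p[1]+160)<76 and all(np.linalg.norm(p[:2]-np.array(a[1][:2]))>25 for a in am if a[0]>.4): L.append((cam,c,p))
    print([(k,c,p.round().tolist()) for k,c,p in L]); return L
def load(base,yaw,lx):
    o=pick(np.array([base[0],base[1],4.]),yaw,0)
    if not .29<o['grip_width']<.38: print('MISSED'); return
    b=laneT(lx); u=up(LA,6); r=rot(LA,6)
    robot.movep(b+u*(H+110),r); robot.servo_line(b+u*(H+26),120); robot.hold(.2)
    f0=robot.observe()['contact_force'].copy()
    for h in (20,16,12,8,5,3,2,1,0,-1,-2,-3,-4):
        robot.servo_line(b+u*(H+h),20); f=robot.observe()['contact_force']-f0
        if np.linalg.norm(f)>2.5: break
    print('touch',h,f.round(1))
    if h>6: robot.servo_line(b+u*(H+40),60); print('ABORT'); return
    grip(.48,5); robot.hold(.4); st(); robot.servo_line(b+u*(H+110),150)
E
python3 - <<'E'
from h import *
L=look('k1')
P=[p for k,c,p in L if np.linalg.norm(p[:2]-[462,-127.5])<25]
print(P)
if P: load(np.mean(P,0),0,-49)
E
```

```text
amber [(0.82, [467.8, -196.7, 6.9]), (0.58, [516.7, 331.4, 65.2])]
[('wrist', 0.84, [464.0, -125.0, 1.0]), ('wrist', 0.81, [532.0, -117.0, 3.0]), ('wrist', 0.69, [539.0, -191.0, 2.0]), ('top', 0.58, [537.0, -116.0, 10.0]), ('top', 0.5, [461.0, -128.0, 3.0])]
[array([ 463.7, -124.8,    1.4]), array([ 461.4, -128.2,    3. ])]
t 58.8 tcp [ 463.  -126.6   29.5] F [ 0.5 -0.1  0.3] w 0.503 gf 0.0
t 59.2 tcp [ 462.8 -126.5   29.3] F [ 0.1 -0.2  3.6] w 0.325 gf 12.0
t 60.5 tcp [ 462.  -126.4  118.5] F [-0.5  0.5 -0.7] w 0.327 gf 12.0
touch -1 [-0.3  0.1  4.5]
t 66.6 tcp [473.5 185.1  41.9] F [ 0.1 -0.1  0.1] w 0.479 gf 0.0
```

```bash
python3 - <<'E'
from h import *
robot.movep([420,186,170],rot(LA)); robot.hold(.1)
i=viewer.camera_info('wrist'); save('wrist','k1b.png'); print('lane vial',pin('new1','wrist',2,i))
L=look('k2')
P=[p for k,c,p in L if np.linalg.norm(p[:2]-[533,-118])<30]
if P: load(np.mean(P,0),0,-17)
L=look('k3')
P=[p for k,c,p in L if np.linalg.norm(p[:2]-[538.5,-194])<30]
print(P)
E
```

```text
lane vial [(0.55, [470.6, 190.9, 13.1])]
amber [(0.87, [467.5, -196.2, 5.8]), (0.46, [463.9, -199.7, 4.2])]
[('wrist', 0.94, [539.0, -191.0, 0.0]), ('wrist', 0.89, [533.0, -122.0, 2.0]), ('top', 0.59, [535.0, -118.0, 8.0])]
t 72.2 tcp [ 534.4 -120.1   29.6] F [ 0.4  1.4 -0. ] w 0.503 gf 0.0
t 72.6 tcp [ 534.1 -120.    29.4] F [ 0.6 -0.3  2.3] w 0.318 gf 12.0
t 73.9 tcp [ 533.3 -119.8  118.5] F [ 0.3 -0.4 -1.1] w 0.322 gf 12.0
touch -1 [-0.7 -0.3  5.6]
t 80.0 tcp [505.5 183.8  45.2] F [-0.1  0.2 -0.3] w 0.476 gf 0.0
amber [(0.58, [467.7, -195.8, 0.4]), (0.63, [460.7, -202.6, 4.6])]
[('wrist', 0.91, [541.0, -194.0, 2.0])]
[array([ 541.3, -193.7,    2.4])]
```

```bash
python3 - <<'E'
from h import *
load([540,-193],90,15)
robot.movep([420,186,230],rot(LA)); robot.hold(.4)
i=viewer.camera_info('wrist'); im=save('wrist','fin.png'); print(pin('new1','wrist',5,i),pin('guard','wrist',1,i))
robot.movep([440,0,320],rot(0)); robot.hold(.2)
i=viewer.camera_info('wrist'); im2=save('wrist','fin2.png'); print(pin('old1','wrist',7,i),pin('amber_vial','wrist',1,i)); st()
cv2.imwrite('pics/finc.png',cv2.resize(np.hstack([im,im2])[:260,:,::-1],(800,186)) if 0 else cv2.resize(np.vstack([im[:230],im2[:230]])[:,:,::-1],(730,600)))
E
```

```text
t 85.8 tcp [ 540.5 -193.2   29.6] F [1.  0.4 0.8] w 0.498 gf 0.0
t 86.2 tcp [ 540.3 -193.1   29.4] F [-0.2  0.4  3. ] w 0.323 gf 12.0
t 87.5 tcp [ 539.5 -192.8  118.4] F [-0.4  0.9  0.5] w 0.324 gf 12.0
touch -1 [-0.4  0.3  3.7]
t 94.3 tcp [537.5 182.5  48.6] F [ 0.1  1.5 -0. ] w 0.476 gf 0.0
[(0.96, [468.2, 187.5, 14.6]), (0.86, [498.0, 185.0, 21.8]), (0.64, [531.1, 185.3, 19.8])] [(0.66, [515.9, 344.5, 65.4])]
[(0.94, [558.2, 42.1, 2.9]), (0.94, [521.4, 1.7, 2.9])] [(0.72, [467.1, -197.9, 5.3])]
t 97.5 tcp [439.9   0.7 319.6] F [-0.1 -0.3 -0.1] w 0.477 gf 0.0
```

View pics/finc.png

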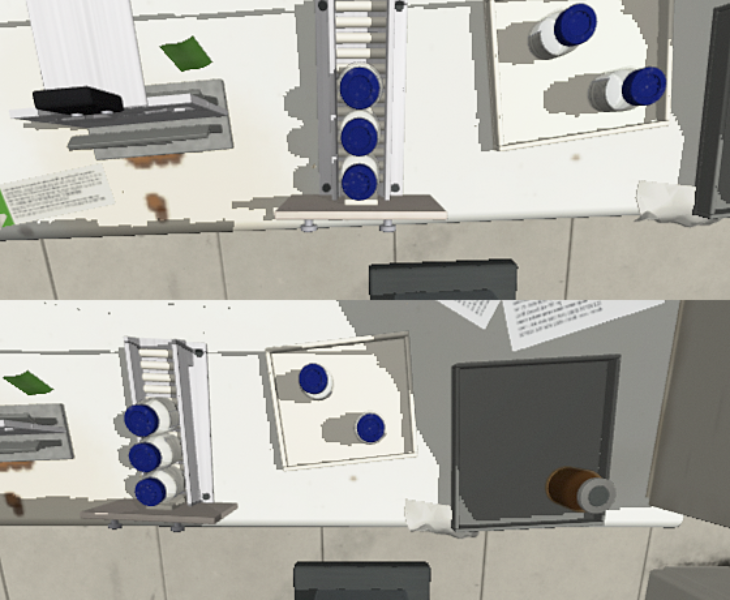

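The picture shows three new vials upright in the lane (caps at (360,182), (360,137) and (360,88)). Both old vials are in the tray, the guard is in the rack and amber is in its place. I hand in.

```bash
python3 -c "
from h import *
robot.hold(.5); print(robot.job_done())"
```

```text
the job is handed in; nothing more can be done
None
```

The job is handed in (result not reported): the guard is in the rack slot, old1 and old2 are upright in the white tray, all three new vials are in the lane (old3 was absent), and the amber vial was left in place.

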